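# Put the check weights, stamp and sample tin back in their own places

### The job

Clear up the weighing bench: put the larger check weight into the larger round wooden socket, the smaller check weight into the smaller one, the hand stamp into the rectangular tray and the sample tin into the round steel dish. Each must stand upright and flat on the floor of its own place, inside the rim, and be let go; leave the spanner and the brush that lie in between where they are.

Things in the scene. Friction and masses are not known exactly. Their poses are not given: they have to be found in the camera images.
- big_weight_center (a point): the larger check weight, loose, grey metal: an upright cylinder with a neck and a round knob on top; 42 mm in diameter, 66 mm tall, about 0.5 kg. Point: its centre, 33 mm above its underside; z is up along its axis. Grip round the lower cylinder or at the knob.
- small_weight_center (a point): the smaller check weight, loose, brass-coloured metal, the same shape: 31 mm in diameter, 49 mm tall, about 0.2 kg. Point: its centre, 24.5 mm above its underside; z is up along its axis.
- stamp_center (a point): a hand stamp, loose, standing on its base: a wooden base block 26 mm (its x) by 48 mm (its y), 16 mm high, with a round black grip of up to 24 mm diameter rising from its middle to 68 mm; about 0.06 kg. Point: its centre, 34 mm above its underside, on the grip; z up, y along the long side of the base.
- tin_center (a point): a round lever-lid sample tin, closed, loose: 55 mm in diameter, 50 mm tall, about 0.16 kg. Point: its centre, 25 mm above its underside; z is up.
- big_socket_floor (a point): the larger round wooden weight socket, fixed to the table: a thick-walled wooden ring with a grey pad inside, recess 60 mm across, 74 mm outside. Point: centre of its recess floor, 3 mm above the table; the rim is 10 mm above the table (recess 7 mm deep).
- small_socket_floor (a point): the smaller round wooden weight socket, fixed, same look: recess 47 mm across, 57 mm outside. Point: centre of its recess floor, 3 mm above the table; the rim is 10 mm above the table.
- stamp_tray_floor (a point): a small rectangular grey plastic tray for the stamp, fixed, dark pad inside: recess 44 mm (its x) by 66 mm (its y), outside 54 x 76 mm. Point: centre of its floor, 5 mm above the table; the rim is 10 mm above the table. z up, y along its long side; the stamp goes in with its long side along the tray's, either way round.
- tin_dish_floor (a point): a round thin-walled steel dish for the sample tin, fixed, dark pad inside: recess 73 mm across, 79 mm outside. Point: centre of its floor, 3 mm above the table; the rim is 10 mm above the table.
- spanner: a bystander: a loose steel spanner lying flat on the table among the task's things, 29 x 154 x 7 mm, long side along its y. Origin: middle of its underside.
- brush: a bystander: a loose flat paint brush with a blue handle lying on the table among the task's things, 28 x 194 x 11 mm, long side along its y. Origin: middle of its underside.

How it is judged:
At the end, for the whole second after the job is handed in: Each thing stands upright (0.1 rad), at rest and released on the floor of its own holder: seen from above weights and tin within 12 mm, stamp within 15 mm of its centre, none over 3.5 mm higher than when flat. Spanner and brush are less than 30 mm from their starts (horizontal distance between big_weight_center and big_socket_floor below 0.012 m and height (world z) of big_weight_center below 0.0395 m and angle between each of big_weight_center, small_weight_center, stamp_center, tin_center's own z axis and vertical below 0.1 rad and contact force between the fingers and big_weight below 0.2 N and linear speed of each of big_weight, small_weight, stamp, tin below 0.02 m/s and horizontal distance between small_weight_center and small_socket_floor below 0.012 m and height (world z) of small_weight_center below 0.031 m and contact force between the fingers and small_weight below 0.2 N and horizontal distance between stamp_center and stamp_tray_floor below 0.015 m and height (world z) of stamp_center below 0.0425 m and contact force between the fingers and stamp below 0.2 N and horizontal distance between tin_center and tin_dish_floor below 0.012 m and height (world z) of tin_center below 0.0315 m and contact force between the fingers and tin below 0.2 N and distance of each of spanner, brush from where it was at the start of the episode below 0.03 m); the robot touches nothing.
It fails at once if the spanner or the brush was pushed or picked away (30 mm or more) (distance of any of spanner, brush from where it was at the start of the episode above 0.03 m).
It also fails if it takes over 96 s, if anything falls off the work surface, if the arm or the gripper's body presses on something with over 40 N, if the wrist force passes 120 N, or if a joint passes its speed limit or range.

### The arm

A 7-joint arm with a two-finger parallel gripper is mounted at the origin on a cart in front of the work surface, level with it; the furniture and walls round the work are solid. World frame = base frame: x ahead of the robot, y to its left, z up, the work surface at z = 0. Lengths are in m, angles in rad, forces in N, time in s.
With the tool pointing down it reaches from about 0.4 to 0.85 m from the base axis. Payload 10.4 kg.
Tool frame: the origin (TCP) lies between the finger pads; the fingertips stand manip.tcp_to_tips ahead of it and the grasp point (between the pads) lies 2 mm behind it (manip.tcp_to_tips is the distance from the TCP to the fingertips, in m); y points along the fingers, z is the direction in which the jaws open and shut, and the axes are right-handed (so a half turn about y gives the same grasp; the last joint's range is limited). The gripper opens to 85 mm and grips with 20 to 120 N. Pads are 22 mm wide; open, the fingers measure 114 mm over their backs; the gripper's body (76 mm by 85 mm) begins 54 mm behind the grasp point. The pads swing forward as they close: fully open they stand 13 mm farther back than shut.
Start: joints at [1.282, 0.332, -0.065, 1.46, 0.022, 1.35, -0.088], TCP at [0.164, -0.603, 0.248] pointing down, gripper open.
Joint ranges: [-2.6, 2.6], [-0.5, 2.12], [-1.47, 1.34], [0.16, 2.42], [-1.27, 4.41], [0.06, 2.06], [-2.6, 2.6]. Speed limits (rad/s): [2.22, 2.22, 2.79, 2.79, 3.14, 3.14, 3.14].

### API

Orientations are given as a unit quaternion [x, y, z, w].
In Python, from workcell import manip gives the robot as it stands. The module is installed in compiled form; this text tells all that it offers.
- The arm moves only by the tool move_arm, never from a script. Its argument "increments" is a list of rows, each an object with "offset": the shift along the tool's x, y, z in m, a list of three; "yaw": the turn about the tool's y in degrees; "jaw": the closure in counts, from 0 (fully open) to 255 (shut). In form: [{"offset": [tx, ty, tz], "yaw": yaw, "jaw": jaw}, ...]. A call has 1 to 10 rows; each row is the pose to reach, as a shift and turn from the pose measured when the call began, along the tool's axes at that moment; what a row does not reach only later rows make up. A row lasts 1/12 s, in which the tool goes at most 41.7 mm and 7.16 degrees, less where a joint would pass 70% of its speed; a pose out of reach is approached as far as the arm can. A call with a gripper value outside its range is refused whole. The fingers move at their own pace and stop on an object; "squeeze" is the grip in N (left out, the last holds). Time passes only in rows, so rows that repeat a pose let the fingers close. It gives the time, the measured TCP pose, the force and the opening at its end, in the units of the state.
- manip.get_obs(): the state, without advancing time (a new reading comes with each control period).
- manip.camera(name): name is "scene" or "top" or "wrist"; returns a dict with "pixels" (400x640x3 uint8, red, green, blue), "depth" (400x640 float32, m along the optical axis (not along the pixel's ray), 0 where there is no reading), "intrinsics" (3x3 intrinsics, pixels), "D" ([k1, k2, p1, p2, k3] as OpenCV has them; the pictures are not rectified), "R" (3x3) and "t" (3): a world point X has camera coordinates R X + t; the wrist camera has in their place "mount" (4x4, takes a point from camera to tool coordinates, whose origin is the TCP and whose axes are the tool frame's). Camera axes: x right, y down, z forward; pixel columns grow to the right and rows downward; lengths in m; the calibration is good to about 2 mm. A picture is of the moment at which its call begins: read the wrist's pose just before it.
- manip.hand_in(): hands the job in, once; it reports no verdict.
Trained networks look in a picture, given as the dict that the camera call returned (one of the last four; its "shot" number tells which), for a name from the list of things; names that differ only in an ending like _2 or _b are one class to them, and where a whole thing is asked for, a point or a joint stands for the part that bears it (a point fixed in the world has none). Each returns a list of dicts, best first, with "confidence" (0 to 1); they miss things now and then, are a little off and sometimes report something else, mostly with a low value. They report only what shows in the picture. A call takes as long as a camera call.
- manip.recognise(picture, query): "bbox" ([left, top, right, bottom] in pixels, round what is visible of it).
- manip.spot_point(picture, query): "centre" ([column, row] in pixels: a listed point, or the origin of a listed thing).
The state is a dict: "clock": time; "joint_pos": joint angles; "joint_velocities": joint speeds; "tau": joint torques, N m; "position": TCP position; "ee_rot": TCP orientation; "ft_force": force on the tool from outside, world axes, zero at the start; "torque": the same for the moment, N m; "grip_width": opening from 0.0 (shut) to 1.0 (fully open).
Only numpy, scipy, OpenCV 4.12 (cv2) and the standard library are available. Lean on these libraries where they do the work, as an engineer would, in place of code of your own. Each camera call takes 0.05 s, during which the arm holds its last target. There are 200 camera calls.

## Working session

There is one attempt and no reset: what is moved stays moved. The work goes in short steps, Python scripts to look and compute and a tool call to move; the robot and the scene stay as the last step left them, time stands still between calls to the robot, and variables do not carry over. Pictures are saved under pics/ and viewed, about 12 in all and at most 16, crops included, and the job is handed in when it is done.

Besides the shell and the picture viewer there is one more tool, called by a JSON object that holds its "name" and its "arguments". move_arm: Moves the arm, as the interface text tells. Its arguments: {"type":"object","properties":{"increments":{"type":"array","items":{"type":"object","properties":{"offset":{"type":"array","items":{"type":"number"}},"yaw":{"type":"number"},"jaw":{"type":"number"}}}},"squeeze":{"type":"number"}},"required":["increments"]}

```bash
mkdir -p pics; cat > h.py <<'E'
import numpy as np, cv2
from workcell import manip
from scipy.spatial.transform import Rotation as Ro
N=["big_weight_center","small_weight_center","stamp_center","tin_center","big_socket_floor","small_socket_floor","stamp_tray_floor","tin_dish_floor"]
Z=dict(zip(N,[.033,.0245,.034,.025,.003,.003,.005,.003]))
def cam(name):
    o=manip.get_obs(); c=manip.camera(name)
    if "mount" in c:
        T=np.eye(4);T[:3,:3]=Ro.from_quat(o["ee_rot"]).as_matrix();T[:3,3]=o["position"]
        W=T@np.array(c["mount"])
    else:
        W=np.eye(4);W[:3,:3]=np.array(c["R"]).T;W[:3,3]=-W[:3,:3]@np.array(c["t"])
    c["W"]=W; return c
def onplane(c,px,z):
    u=cv2.undistortPoints(np.array(px,float).reshape(-1,1,2),np.array(c["intrinsics"]),np.array(c["D"])).reshape(-1,2)
    d=np.c_[u,np.ones(len(u))]@c["W"][:3,:3].T; p=c["W"][:3,3]
    return p+d*((z-p[2])/d[:,2])[:,None]
def save(c,n): cv2.imwrite("pics/"+n,c["pixels"][:,:,::-1])
E
python3 - <<'E'
from h import *
o=manip.get_obs();print({k:np.round(v,3) for k,v in o.items()},manip.tcp_to_tips)
print(Ro.from_quat(o["ee_rot"]).as_matrix().round(3))
for n in["top","scene"]:
    c=cam(n);save(c,n+"0.png");print(n,c["W"].round(3)[:3,3])
    for q in N+["spanner","brush"]:
        for r in manip.spot_point(c,q)[:2]:
            print(q,np.round(r["centre"]),round(r["confidence"],2),onplane(c,r["centre"],Z.get(q,0))[0].round(4))
E
```

```text
{'clock': np.float64(0.0), 'joint_pos': array([ 1.282,  0.333, -0.065,  1.461,  0.022,  1.35 , -0.088]), 'joint_velocities': array([ 0.   , -0.001, -0.001, -0.   ,  0.001, -0.001,  0.   ]), 'tau': array([-0.0000e+00, -6.2544e+01,  4.9000e-02, -3.9162e+01,  1.6000e-02,
        1.0000e-02, -0.0000e+00]), 'position': array([ 0.164, -0.603,  0.247]), 'ee_rot': array([-0.094,  0.701, -0.7  ,  0.094]), 'ft_force': array([ 0.021,  0.572, -0.012]), 'torque': array([ 0.072, -0.081,  0.005]), 'grip_width': np.float64(1.0)} 0.017
[[-0.965 -0.     0.263]
 [-0.263  0.001 -0.965]
 [ 0.    -1.    -0.001]]
top [0.357 0.202 0.872]
big_weight_center [354. 242.] 0.83 [0.453  0.1443 0.033 ]
small_weight_center [309. 249.] 0.67 [0.4391 0.2425 0.0245]
small_weight_center [249. 247.] 0.56 [0.4455 0.3741 0.0245]
stamp_center [406. 235.] 0.75 [0.4674 0.0306 0.034 ]
tin_center [355. 167.] 0.56 [0.6253 0.1355 0.025 ]
big_socket_floor [306. 182.] 0.89 [0.5962 0.25   0.003 ]
small_socket_floor [393. 168.] 0.56 [0.6302 0.0448 0.003 ]
stamp_tray_floor [252. 248.] 0.67 [0.4439 0.3701 0.005 ]
tin_dish_floor [264. 18
[... 154 characters left out ...]
g_weight_center [353. 220.] 0.56 [0.4608 0.1347 0.033 ]
small_weight_center [316. 254.] 0.8 [0.432  0.2418 0.0245]
small_weight_center [273. 212.] 0.23 [0.5767 0.2581 0.0245]
stamp_center [392. 200.] 0.91 [0.4645 0.0279 0.034 ]
tin_center [315. 179.] 0.68 [0.6213 0.1278 0.025 ]
big_socket_floor [272. 212.] 0.71 [0.5973 0.2518 0.003 ]
small_socket_floor [346. 171.] 0.73 [0.6304 0.0331 0.003 ]
stamp_tray_floor [251. 287.] 0.83 [0.4424 0.3751 0.005 ]
tin_dish_floor [232. 236.] 0.78 [0.5815 0.3542 0.003 ]
tin_dish_floor [354. 221.] 0.57 [0.4803 0.1165 0.003 ]
spanner [349. 200.] 0.65 [0.5426 0.0853 0.    ]
brush [350. 199.] 0.61 [0.5447 0.0805 0.    ]
brush [273. 241.] 0.6 [0.5246 0.2875 0.    ]
```

```bash
python3 -c "
import cv2
a=cv2.imread('pics/top0.png')[130:290,210:450];cv2.imwrite('pics/top0c.png',cv2.resize(a,None,fx=3.3,fy=3.3,interpolation=2))"
```

```text
(no output)
```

View pics/top0c.png

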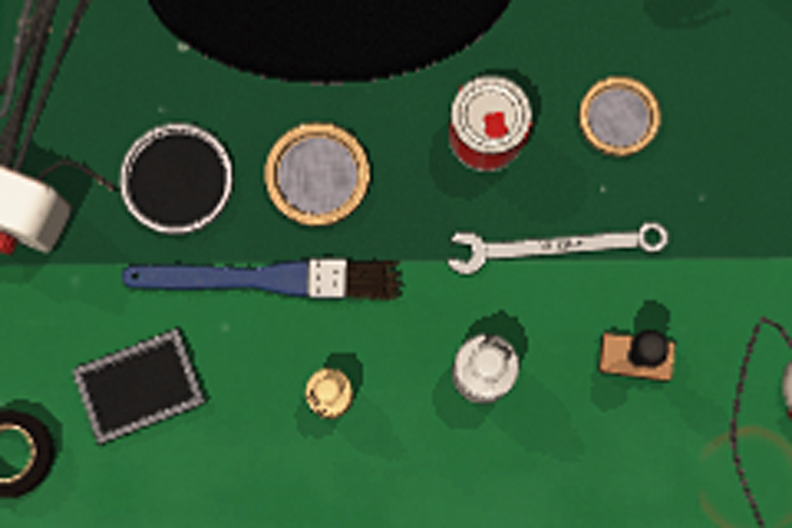

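View pics/scene0.png

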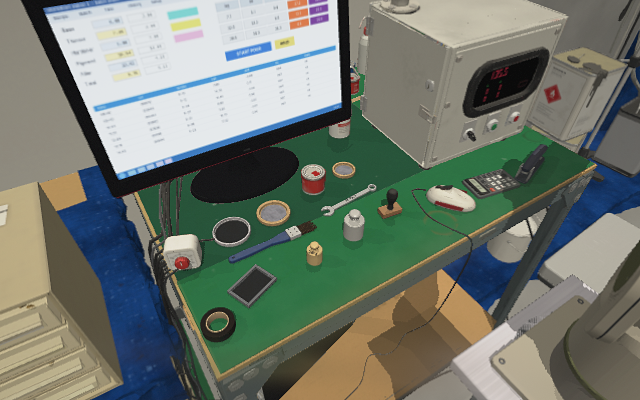

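Top view: dish, big socket, tin and small socket sit in the back row from left to right. The tray, brass weight, grey weight and stamp are in the front row, with the brush and spanner between the rows. The monitor and the instrument box are obstacles, so I'll get heights from depth.

```bash
python3 - <<'E'
from h import *
P=[]
for n in["top","scene"]:
    c=cam(n);d=c["depth"];v,u=np.nonzero(d>0)
    q=cv2.undistortPoints(np.c_[u,v].astype(float).reshape(-1,1,2),np.array(c["intrinsics"]),np.array(c["D"])).reshape(-1,2)
    p=np.c_[q,np.ones(len(q))]*d[v,u][:,None]; P.append(p@c["W"][:3,:3].T+c["W"][:3,3])
P=np.vstack(P)
print("max height cm; rows x, cols y from 0.55 down to -0.7 step .05")
ys=np.arange(.55,-.75,-.05)
print("      "+" ".join("%4d"%round(100*y) for y in ys))
for x in np.arange(.3,1.0,.05):
    r=[]
    for y in ys:
        m=(abs(P[:,0]-x)<.025)&(abs(P[:,1]-y)<.025)&(P[:,2]>-.05)
        r.append("%4d"%round(100*P[m,2].max()) if m.any() else "   .")
    print("%.2f  "%x+" ".join(r))
m=(P[:,2]>.02)&(P[:,0]>.35)&(P[:,0]<.72)&(P[:,1]>-.02)&(P[:,1]<.42)
# object tops
for nm,(x,y) in dict(big=(.455,.14),small=(.437,.242),stamp=(.467,.03),tin=(.624,.132)).items():
    k=(np.hypot(P[:,0]-x,P[:,1]-y)<.045)&(P[:,2]>.012); s=P[k]
    print(nm,s[:,2].max().round(4),((s.min(0)+s.max(0))/2).round(4),np.ptp(s,axis=0).round(4))
E
```

```text
max height cm; rows x, cols y from 0.55 down to -0.7 step .05
        55   50   45   40   35   30   25   20   15   10    5    0   -5  -10  -15  -20  -25  -30  -35  -40  -45  -50  -55  -60  -65  -70
0.30     .    0    0    1    0    0    0    0    0    0    0    0    1    0    1    0    0    0    0    0    0    0    .    .    .    .
0.35     .    1    2    1    1    1    1    1    1    1    1    1    1    2    2    1    1    4    1    1    1    1    .    .    .    .
0.40    -4    2    2    1    1    1    4    1    1    1    1    1    3    5    3    2    2    5    5    5    4    1    .    .    .    .
0.45    -4    1    2    2    1    1    5    1    7    5    7    6    3    5    3    2    2    1    1    4    1    1    .    .    .    .
0.50    -4    1    1    1    2    1    2    1    4    1    2    1    2   33   33   33   33   32   32   32   32    1    .    .    .    .
0.55    -4    7    7    6    1    1    2    1    1    1    1    1    1   32   32   33   32   32   32   32   32    0    .    .    .    .
0.60    -4    6    7    2    1    1    1    1    5    5    1    1    1   32   33   32 
[... 531 characters left out ...]
32   33   29   32   32    .    .    .    .    .    .    .    .
0.85    -4    0    0    .    0    .    .    .    .    .    .    .    .    1    1    1    .    .    .    .    .    .    .    .    .    .
0.90    -4    .    .    .    .    .    .    .    .    .    .    .    .    .    1    1    1    .    .    .    .    .    .    .    .    .
0.95    -4    .    .    .    .    .    .    .    .    .    .    .    .    .    1    5    5    .    .    .    .    .    .    .    .    .
big 0.07 [0.4536 0.1392 0.0411] [0.0434 0.0426 0.0579]
small 0.0526 [0.4383 0.2422 0.0324] [0.0321 0.0323 0.0406]
stamp 0.0719 [0.4629 0.0341 0.042 ] [0.0317 0.0507 0.0598]
tin 0.0553 [0.6233 0.1316 0.0339] [0.0555 0.0543 0.0429]
```

{"name": "move_arm", "arguments": {"increments": [{"offset": [-0.027,0,-0.024],"yaw": -7},{"offset": [-0.054,0,-0.048],"yaw": -14},{"offset": [-0.081,0,-0.072],"yaw": -21},{"offset": [-0.108,0,-0.096],"yaw": -28},{"offset": [-0.135,0,-0.12],"yaw": -35},{"offset": [-0.161,0,-0.145],"yaw": -40},{"offset": [-0.188,0,-0.169],"yaw": -45},{"offset": [-0.215,0,-0.193],"yaw": -50},{"offset": [-0.242,0,-0.217],"yaw": -50},{"offset": [-0.269,0,-0.241],"yaw": -50}], "squeeze": 40}}

```text
invalid input at $.increments[0]: expected keys offset, yaw, jaw
```

```bash
cat >> h.py <<'E'
def go(x,y,z,phi=None):
    "offset to world x,y,z, and yaw so that tool z (jaw axis) has world angle phi deg"
    o=manip.get_obs();R=Ro.from_quat(o["ee_rot"]).as_matrix()
    a=np.degrees(np.arctan2(R[1,2],R[0,2]))
    print("clk",round(o["clock"],2),"p",o["position"].round(4),"ang",a.round(2),"tilt",R[:,1].round(3),"w",round(o["grip_width"],3),"F",o["ft_force"].round(1),"q",o["joint_pos"].round(2))
    print("offset",(R.T@(np.array([x,y,z])-o["position"])).round(4),"yaw",None if phi is None else round(-(phi-a),2))
E
python3 -c "
from h import *
go(.40,.05,.25,0)"
```

```text
clk 1.2 p [ 0.1642 -0.6031  0.2483] ang -74.77 tilt [ 0. -0. -1.] w 0.999 F [-0.1  0.2  0.6] q [ 1.28  0.33 -0.06  1.46  0.02  1.35 -0.09]
offset [-0.3991 -0.0017 -0.5682] yaw -74.77
```

{"name": "move_arm", "arguments": {"increments": [{"offset": [-0.027,0,-0.024],"yaw": -7,"jaw": 0},{"offset": [-0.054,0,-0.048],"yaw": -14,"jaw": 0},{"offset": [-0.081,0,-0.072],"yaw": -21,"jaw": 0},{"offset": [-0.108,0,-0.096],"yaw": -28,"jaw": 0},{"offset": [-0.135,0,-0.12],"yaw": -35,"jaw": 0},{"offset": [-0.161,0,-0.145],"yaw": -40,"jaw": 0},{"offset": [-0.188,0,-0.169],"yaw": -45,"jaw": 0},{"offset": [-0.215,0,-0.193],"yaw": -50,"jaw": 0},{"offset": [-0.242,0,-0.217],"yaw": -50,"jaw": 0},{"offset": [-0.269,0,-0.241],"yaw": -50,"jaw": 0}], "squeeze": 40}}

```text
clock: 2.03
position: [0.3611, -0.2983, 0.2486]
ee_rot: [0.381, -0.595, 0.596, -0.381]
ft_force: [0.5, -0.8, -0.1]
grip_width: 1.005
```

```bash
python3 -c "
from h import *
go(.41,.08,.25,0)"
```

```text
clk 2.03 p [ 0.3611 -0.2983  0.2486] ang -24.74 tilt [ 0.    -0.001 -1.   ] w 1.005 F [ 0.5 -0.8 -0.1] q [ 1.01  0.01 -0.42  1.84  0.    1.3   0.16]
offset [-0.3641 -0.0017 -0.1139] yaw -24.74
```

{"name": "move_arm", "arguments": {"increments": [{"offset": [-0.037,0,-0.012],"yaw": -3,"jaw": 0},{"offset": [-0.073,0,-0.023],"yaw": -6,"jaw": 0},{"offset": [-0.109,0,-0.034],"yaw": -9,"jaw": 0},{"offset": [-0.146,0,-0.046],"yaw": -12,"jaw": 0},{"offset": [-0.182,0,-0.057],"yaw": -15,"jaw": 0},{"offset": [-0.218,0,-0.068],"yaw": -18,"jaw": 0},{"offset": [-0.255,0,-0.08],"yaw": -21,"jaw": 0},{"offset": [-0.291,0,-0.091],"yaw": -24,"jaw": 0},{"offset": [-0.328,0,-0.103],"yaw": -24.7,"jaw": 0},{"offset": [-0.364,0,-0.114],"yaw": -24.7,"jaw": 0}]}}

```text
clock: 2.87
position: [0.4097, 0.0821, 0.2487]
ee_rot: [0.5, -0.499, 0.501, -0.5]
ft_force: [0.9, -0.6, 1.1]
grip_width: 0.999
```

```bash
cat >> h.py <<'E'
def look(name,fn=None,only=N):
    c=cam(name)
    if fn: save(c,fn)
    for q in only:
        for r in manip.spot_point(c,q)[:1]:
            print(q,np.round(r["centre"]),round(r["confidence"],2),onplane(c,r["centre"],Z.get(q,0))[0].round(4))
E
python3 -c "
from h import *
look('wrist','w1.png')
go(.454,.139,.15,0)"
```

```text
big_weight_center [356. 111.] 0.63 [0.4477 0.1342 0.033 ]
stamp_center [370. 209.] 0.83 [0.4652 0.0353 0.034 ]
tin_center [530. 116.] 0.58 [0.625  0.1313 0.025 ]
small_socket_floor [512. 198.] 0.65 [0.6341 0.0364 0.003 ]
stamp_tray_floor [530. 117.] 0.68 [0.6376 0.1284 0.005 ]
tin_dish_floor [531. 119.] 0.52 [0.64   0.1265 0.003 ]
clk 3.32 p [0.4099 0.0789 0.2483] ang -0.16 tilt [ 0.    -0.001 -1.   ] w 1.0 F [-0.2 -0.6  0.2] q [ 0.67 -0.13 -0.88  1.93 -0.1   1.3  -0.18]
offset [-0.0603  0.0982  0.0439] yaw -0.16
```

View pics/w1.png

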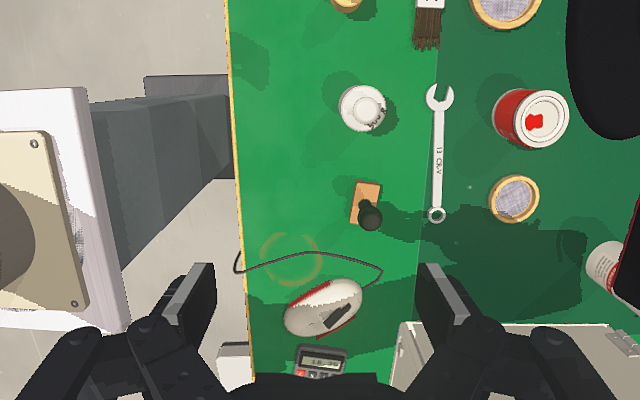

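The grey weight shows at (362,108), the stamp at (367,207), the tin at (532,118) and the small socket at (514,199). The networks agree except on the tray and dish, which are out of view.

{"name": "move_arm", "arguments": {"increments": [{"offset": [-0.03,0.03,0.022],"yaw": 0,"jaw": 0},{"offset": [-0.059,0.06,0.042],"yaw": 0,"jaw": 0},{"offset": [-0.059,0.1,0.042],"yaw": 0,"jaw": 0},{"offset": [-0.059,0.128,0.042],"yaw": 0,"jaw": 0},{"offset": [-0.059,0.128,0.042],"yaw": 0,"jaw": 0}]}}

```text
clock: 3.73
position: [0.4488, 0.1365, 0.1146]
ee_rot: [-0.502, 0.503, -0.499, 0.497]
ft_force: [-1.0, -1.5, 0.3]
grip_width: 1.0
```

```bash
python3 -c "
from h import *
look('wrist','w2.png')
look('top',None,N[:1])
go(.453,.138,.03,0)"
```

```text
big_weight_center [325. 216.] 0.85 [0.4529 0.1354 0.033 ]
small_weight_center [323. 215.] 0.74 [0.452  0.1331 0.0245]
stamp_center [337. 346.] 0.76 [0.4624 0.0326 0.034 ]
tin_center [576. 215.] 0.88 [0.625  0.1324 0.025 ]
big_socket_floor [544.  27.] 0.7 [0.5931 0.2528 0.003 ]
small_socket_floor [541. 312.] 0.74 [0.6349 0.0363 0.003 ]
stamp_tray_floor [544.  30.] 0.57 [0.5923 0.2504 0.005 ]
big_weight_center [355. 239.] 0.48 [0.4595 0.1413 0.033 ]
clk 4.28 p [0.4525 0.1375 0.1209] ang -0.19 tilt [ 0.002 -0.001 -1.   ] w 0.999 F [0.8 0.5 0. ] q [ 0.52  0.24 -0.99  1.96  0.24  1.05 -0.58]
offset [-0.0006  0.0909  0.0003] yaw -0.19
```

View pics/w2.png

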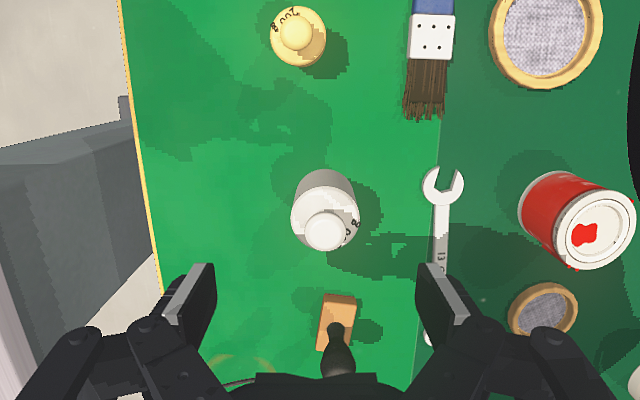

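{"name": "move_arm", "arguments": {"increments": [{"offset": [0,0.035,0],"yaw": 0,"jaw": 0},{"offset": [0,0.065,0],"yaw": 0,"jaw": 0},{"offset": [0,0.09,0],"yaw": 0,"jaw": 0},{"offset": [0,0.09,0],"yaw": 0,"jaw": 0},{"offset": [0,0.09,0],"yaw": 0,"jaw": 255},{"offset": [0,0.09,0],"yaw": 0,"jaw": 255},{"offset": [0,0.09,0],"yaw": 0,"jaw": 255},{"offset": [0,0.09,0],"yaw": 0,"jaw": 255},{"offset": [0,0.09,0],"yaw": 0,"jaw": 255},{"offset": [0,0.09,0],"yaw": 0,"jaw": 255}], "squeeze": 45}}

```text
clock: 5.12
position: [0.4538, 0.1376, 0.0326]
ee_rot: [0.498, -0.499, 0.502, -0.5]
ft_force: [-2.3, -0.8, 8.7]
grip_width: 0.472
```

```bash
python3 -c "
from h import *
go(.594,.252,.13,0)"
```

```text
clk 5.12 p [0.4538 0.1376 0.0326] ang -0.2 tilt [ 0.004 -0.002 -1.   ] w 0.472 F [-2.3 -0.8  8.7] q [ 0.41  0.4  -0.9   2.03  0.41  0.9  -0.71]
offset [-0.1148 -0.0969  0.1402] yaw -0.2
```

{"name": "move_arm", "arguments": {"increments": [{"offset": [0,-0.03,0],"yaw": 0,"jaw": 255},{"offset": [0,-0.06,0],"yaw": 0,"jaw": 255},{"offset": [0,-0.09,0],"yaw": 0,"jaw": 255},{"offset": [-0.02,-0.095,0.024],"yaw": 0,"jaw": 255},{"offset": [-0.04,-0.095,0.048],"yaw": 0,"jaw": 255},{"offset": [-0.06,-0.095,0.072],"yaw": 0,"jaw": 255},{"offset": [-0.08,-0.095,0.096],"yaw": 0,"jaw": 255},{"offset": [-0.1,-0.095,0.12],"yaw": 0,"jaw": 255},{"offset": [-0.115,-0.095,0.14],"yaw": 0,"jaw": 255},{"offset": [-0.115,-0.095,0.14],"yaw": 0,"jaw": 255}]}}

```text
clock: 5.95
position: [0.5959, 0.255, 0.1281]
ee_rot: [0.498, -0.5, 0.502, -0.501]
ft_force: [-1.3, -0.7, -5.4]
grip_width: 0.469
```

```bash
python3 -c "
from h import *
look('wrist','w3.png')
go(.594,.252,.036,0)"
```

```text
big_weight_center [312. 292.] 0.66 [0.5929 0.1894 0.033 ]
small_weight_center [ 97. 219.] 0.63 [0.4375 0.2435 0.0245]
tin_center [352. 343.] 0.86 [0.6245 0.135  0.025 ]
big_socket_floor [314. 196.] 0.71 [0.5942 0.2528 0.003 ]
small_socket_floor [ 98. 219.] 0.45 [0.4233 0.2347 0.003 ]
stamp_tray_floor [91. 34.] 0.57 [0.4442 0.3699 0.005 ]
tin_dish_floor [310.  59.] 0.61 [0.5917 0.3502 0.003 ]
clk 6.4 p [0.5937 0.2516 0.1284] ang -0.23 tilt [ 0.005 -0.002 -1.   ] w 0.473 F [ 0.8  0.6 -5. ] q [ 0.15  0.62 -0.87  1.51  0.49  1.24 -0.8 ]
offset [-0.0006  0.0924 -0.0002] yaw -0.23
```

View pics/w3.png

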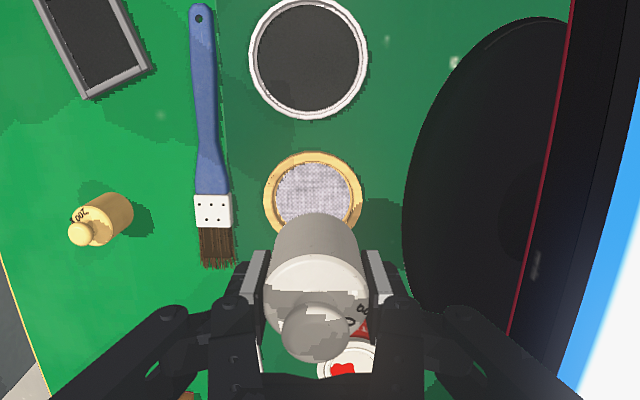

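{"name": "move_arm", "arguments": {"increments": [{"offset": [0,0.03,0],"yaw": 0,"jaw": 255},{"offset": [0,0.06,0],"yaw": 0,"jaw": 255},{"offset": [0,0.082,0],"yaw": 0,"jaw": 255},{"offset": [0,0.088,0],"yaw": 0,"jaw": 255},{"offset": [0,0.092,0],"yaw": 0,"jaw": 255},{"offset": [0,0.092,0],"yaw": 0,"jaw": 255}]}}

```text
clock: 6.9
position: [0.5942, 0.2513, 0.0371]
ee_rot: [0.498, -0.499, 0.503, -0.5]
ft_force: [0.4, -0.0, -5.0]
grip_width: 0.474
```

```bash
python3 -c "
from h import *
go(.594,.252,.036,0)"
```

```text
clk 6.9 p [0.5942 0.2513 0.0371] ang -0.24 tilt [ 0.005 -0.002 -1.   ] w 0.474 F [ 0.4 -0.  -5. ] q [ 0.11  0.71 -0.81  1.58  0.57  1.1  -0.85]
offset [-0.0007  0.0011 -0.0002] yaw -0.24
```

{"name": "move_arm", "arguments": {"increments": [{"offset": [0,0.0015,0],"yaw": 0,"jaw": 255},{"offset": [0,0.0015,0],"yaw": 0,"jaw": 255},{"offset": [0,0.0015,0],"yaw": 0,"jaw": 40},{"offset": [0,0.0015,0],"yaw": 0,"jaw": 40},{"offset": [0,0.0015,0],"yaw": 0,"jaw": 40},{"offset": [0,0.0015,0],"yaw": 0,"jaw": 40},{"offset": [0,-0.03,0],"yaw": 0,"jaw": 40},{"offset": [0,-0.06,0],"yaw": 0,"jaw": 40},{"offset": [0,-0.09,0],"yaw": 0,"jaw": 0},{"offset": [0,-0.09,0],"yaw": 0,"jaw": 0}]}}

```text
clock: 7.73
position: [0.5961, 0.2536, 0.1338]
ee_rot: [0.495, -0.498, 0.504, -0.502]
ft_force: [0.5, 0.4, 1.2]
grip_width: 1.0
```

```bash
python3 -c "
from h import *
look('wrist','w4.png',[N[0],N[1],N[4],N[6],N[7]])
go(.438,.2425,.12,0)"
```

```text
big_weight_center [310. 211.] 0.66 [0.5928 0.2492 0.033 ]
small_weight_center [103. 216.] 0.86 [0.4402 0.2428 0.0245]
stamp_tray_floor [90. 28.] 0.61 [0.4427 0.3729 0.005 ]
tin_dish_floor [306.  54.] 0.56 [0.5908 0.3524 0.003 ]
clk 8.03 p [0.5933 0.2511 0.1258] ang -0.24 tilt [ 0.003 -0.003 -1.   ] w 1.0 F [ 0.2 -0.7 -0.4] q [ 0.15  0.62 -0.87  1.51  0.49  1.24 -0.8 ]
offset [ 0.0092  0.0054 -0.1553] yaw -0.24
```

View pics/w4.png

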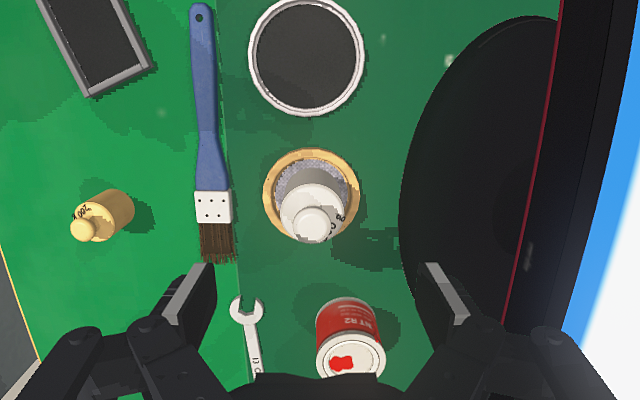

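The big weight stands in its socket at (312,195). The brass weight is next.

{"name": "move_arm", "arguments": {"increments": [{"offset": [0.002,0,-0.04],"yaw": 0,"jaw": 0},{"offset": [0.004,0,-0.08],"yaw": 0,"jaw": 0},{"offset": [0.006,0,-0.12],"yaw": 0,"jaw": 0},{"offset": [0.009,0,-0.154],"yaw": 0,"jaw": 0},{"offset": [0.009,0.02,-0.154],"yaw": 0,"jaw": 0},{"offset": [0.009,0.04,-0.154],"yaw": 0,"jaw": 0},{"offset": [0.009,0.04,-0.154],"yaw": 0,"jaw": 0}]}}

```text
clock: 8.62
position: [0.4373, 0.241, 0.0823]
ee_rot: [0.501, -0.5, 0.502, -0.497]
ft_force: [-0.9, -1.4, -1.1]
grip_width: 1.001
```

```bash
python3 -c "
from h import *
look('wrist',None,[N[1],N[6]])
go(.439,.2425,.026,0)"
```

```text
small_weight_center [318. 228.] 0.63 [0.4376 0.242  0.0245]
clk 8.77 p [0.4394 0.243  0.0857] ang -0.24 tilt [ 0.002 -0.002 -1.   ] w 0.998 F [ 0.3  0.7 -0.2] q [ 0.26  0.39 -0.98  1.92  0.38  1.03 -0.9 ]
offset [ 0.0003  0.0597 -0.0005] yaw -0.24
```

{"name": "move_arm", "arguments": {"increments": [{"offset": [0,0.03,0],"yaw": 0,"jaw": 0},{"offset": [0,0.06,0],"yaw": 0,"jaw": 0},{"offset": [0,0.06,0],"yaw": 0,"jaw": 0},{"offset": [0,0.06,0],"yaw": 0,"jaw": 255},{"offset": [0,0.06,0],"yaw": 0,"jaw": 255},{"offset": [0,0.06,0],"yaw": 0,"jaw": 255},{"offset": [0,0.06,0],"yaw": 0,"jaw": 255},{"offset": [0,0.06,0],"yaw": 0,"jaw": 255},{"offset": [0,0.06,0],"yaw": 0,"jaw": 255},{"offset": [0,0.06,0],"yaw": 0,"jaw": 255}], "squeeze": 35}}

```text
clock: 9.6
position: [0.4402, 0.2432, 0.0271]
ee_rot: [0.499, -0.5, 0.503, -0.499]
ft_force: [-1.5, -0.8, 9.1]
grip_width: 0.346
```

```bash
python3 -c "
from h import *
go(.6345,.0365,.15,0)"
```

```text
clk 9.6 p [0.4402 0.2432 0.0271] ang -0.24 tilt [ 0.004 -0.002 -1.   ] w 0.346 F [-1.5 -0.8  9.1] q [ 0.19  0.48 -0.91  1.96  0.48  0.93 -0.97]
offset [ 0.2061 -0.1217  0.1956] yaw -0.24
```

{"name": "move_arm", "arguments": {"increments": [{"offset": [0,-0.03,0],"yaw": 0,"jaw": 255},{"offset": [0,-0.06,0],"yaw": 0,"jaw": 255},{"offset": [0,-0.1,0],"yaw": 0,"jaw": 255},{"offset": [0.02,-0.122,0.01],"yaw": 0,"jaw": 255},{"offset": [0.04,-0.122,0.025],"yaw": 0,"jaw": 255},{"offset": [0.06,-0.122,0.04],"yaw": 0,"jaw": 255},{"offset": [0.08,-0.122,0.055],"yaw": 0,"jaw": 255},{"offset": [0.1,-0.122,0.07],"yaw": 0,"jaw": 255},{"offset": [0.12,-0.122,0.085],"yaw": 0,"jaw": 255},{"offset": [0.12,-0.122,0.085],"yaw": 0,"jaw": 255}]}}

```text
clock: 10.43
position: [0.527, 0.1177, 0.1498]
ee_rot: [0.497, -0.501, 0.505, -0.497]
ft_force: [0.2, -1.5, -0.9]
grip_width: 0.348
```

```bash
python3 - <<'E'
from h import *
for n in["top","scene"]:
    c=cam(n);d=c["depth"];v,u=np.nonzero(d>0)
    q=cv2.undistortPoints(np.c_[u,v].astype(float).reshape(-1,1,2),np.array(c["intrinsics"]),np.array(c["D"])).reshape(-1,2)
    p=np.c_[q,np.ones(len(q))]*d[v,u][:,None]; P=p@c["W"][:3,:3].T+c["W"][:3,3]
    for y0,y1 in[(-.08,0),(0,.08),(.08,.2),(.2,.3),(.3,.42)]:
        r=[]
        for z in np.arange(.1,.45,.05):
            m=(abs(P[:,2]-z)<.025)&(P[:,1]>y0)&(P[:,1]<y1)&(P[:,0]>.66)
            r.append(P[m,0].min().round(3) if m.sum()>3 else None)
        print(n,y0,[str(a) for a in r])
    s=P[(P[:,1]<0)&(P[:,1]>-.2)&(P[:,2]>.1)&(P[:,0]<.7)&(P[:,0]>.5)]; print("box ymax",np.percentile(s[:,1],99.5) if len(s) else None)
go(.6345,.0365,.15,0)
E
```

```text
top -0.08 ['None', 'None', '0.777', '0.722', '0.727', '0.735', '0.741']
top 0 ['None', 'None', '0.732', '0.735', '0.74', '0.747', '0.753']
top 0.08 ['0.704', '0.709', '0.726', '0.735', '0.741', '0.748', '0.755']
top 0.2 ['0.705', '0.708', '0.727', '0.736', '0.743', '0.749', '0.756']
top 0.3 ['0.706', '0.709', '0.729', '0.737', '0.743', '0.75', '0.757']
box ymax -0.1092140157381187
scene -0.08 ['None', 'None', 'None', 'None', 'None', 'None', 'None']
scene 0 ['0.701', '0.717', '0.726', '0.731', '0.739', '0.746', 'None']
scene 0.08 ['0.702', '0.718', '0.726', '0.732', '0.74', '0.746', '0.753']
scene 0.2 ['0.703', '0.719', '0.727', '0.733', '0.74', '0.746', '0.753']
scene 0.3 ['0.704', '0.72', '0.727', '0.733', '0.741', '0.747', '0.754']
box ymax -0.10073923556310185
clk 10.53 p [0.5245 0.1223 0.1498] ang -0.36 tilt [ 0.004 -0.002 -1.   ] w 0.346 F [-1.2  0.  -2.2] q [ 0.49  0.37 -0.95  1.78  0.33  1.16 -0.57]
offset [0.0851 0.0004 0.1105] yaw -0.36
```

Monitor front is at x ≥ 0.70 and the box edge at y ≈ -0.10, so there is clearance.

{"name": "move_arm", "arguments": {"increments": [{"offset": [0.025,0,0.03],"yaw": 0,"jaw": 255},{"offset": [0.05,0,0.06],"yaw": 0,"jaw": 255},{"offset": [0.07,0,0.09],"yaw": 0,"jaw": 255},{"offset": [0.085,0,0.11],"yaw": 0,"jaw": 255},{"offset": [0.085,0.03,0.11],"yaw": 0,"jaw": 255},{"offset": [0.085,0.03,0.11],"yaw": 0,"jaw": 255}]}}

```text
clock: 11.03
position: [0.6324, 0.0361, 0.1161]
ee_rot: [-0.499, 0.502, -0.502, 0.497]
ft_force: [-2.1, 0.7, -3.9]
grip_width: 0.35
```

```bash
python3 -c "
from h import *
look('wrist','w5.png',[N[5],N[1]])
go(.6345,.0365,.0305,0)"
```

```text
small_socket_floor [322. 199.] 0.77 [0.6361 0.0354 0.003 ]
small_weight_center [318. 283.] 0.96 [ 0.6324 -0.0209  0.0245]
clk 11.18 p [0.6333 0.0385 0.1213] ang -0.22 tilt [ 0.003 -0.001 -1.   ] w 0.345 F [-0.   0.7 -1.8] q [ 0.48  0.59 -0.84  1.55  0.46  1.21 -0.44]
offset [0.0019 0.0908 0.0009] yaw -0.22
```

View pics/w5.png

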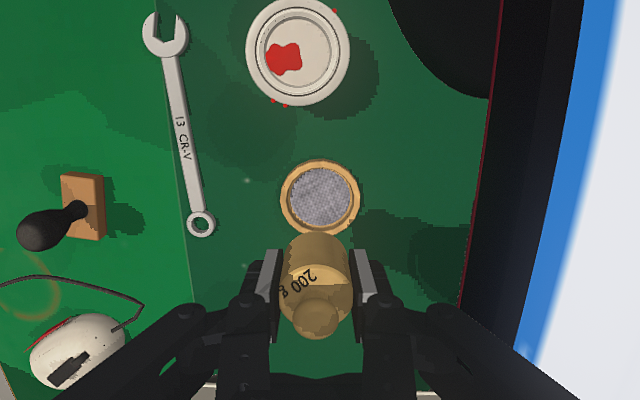

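{"name": "move_arm", "arguments": {"increments": [{"offset": [0.002,0.03,0.001],"yaw": 0,"jaw": 255},{"offset": [0.0025,0.06,0.0015],"yaw": 0,"jaw": 255},{"offset": [0.0025,0.08,0.0015],"yaw": 0,"jaw": 255},{"offset": [0.0025,0.087,0.0015],"yaw": 0,"jaw": 255},{"offset": [0.0025,0.091,0.0015],"yaw": 0,"jaw": 255},{"offset": [0.0025,0.091,0.0015],"yaw": 0,"jaw": 255}]}}

```text
clock: 11.68
position: [0.6355, 0.0367, 0.0315]
ee_rot: [0.498, -0.499, 0.502, -0.5]
ft_force: [-0.1, -0.1, -2.5]
grip_width: 0.346
```

```bash
python3 -c "
from h import *
go(.6353,.036,.030,0)"
```

```text
clk 11.68 p [0.6355 0.0367 0.0315] ang -0.16 tilt [ 0.004 -0.001 -1.   ] w 0.346 F [-0.1 -0.1 -2.5] q [ 0.44  0.69 -0.78  1.61  0.54  1.07 -0.49]
offset [ 0.0007  0.0015 -0.0002] yaw -0.16
```

{"name": "move_arm", "arguments": {"increments": [{"offset": [0,0.0015,0],"yaw": 0,"jaw": 255},{"offset": [0,0.0015,0],"yaw": 0,"jaw": 255},{"offset": [0,0.0015,0],"yaw": 0,"jaw": 40},{"offset": [0,0.0015,0],"yaw": 0,"jaw": 40},{"offset": [0,0.0015,0],"yaw": 0,"jaw": 40},{"offset": [0,0.0015,0],"yaw": 0,"jaw": 40},{"offset": [0,-0.03,0],"yaw": 0,"jaw": 40},{"offset": [0,-0.06,0],"yaw": 0,"jaw": 40},{"offset": [0,-0.1,0],"yaw": 0,"jaw": 0},{"offset": [0,-0.1,0],"yaw": 0,"jaw": 0}]}}

```text
clock: 12.52
position: [0.6383, 0.038, 0.1394]
ee_rot: [0.496, -0.497, 0.504, -0.503]
ft_force: [1.5, 0.3, 1.8]
grip_width: 0.997
```

```bash
python3 - <<'E'
from h import *
c=cam('wrist');save(c,'w6.png')
# stamp base quad, spot stamp
print(manip.spot_point(c,N[2])[:1],manip.spot_point(c,N[1])[:1])
hs=cv2.cvtColor(c["pixels"],cv2.COLOR_RGB2HSV)
m=((hs[...,0]>8)&(hs[...,0]<20)&(hs[...,1]>70)&(hs[...,2]>110)).astype(np.uint8)
m[:, 130:]=0
n,l,s,ce=cv2.connectedComponentsWithStats(m);i=1+s[1:,4].argmax();print(s[i],ce[i])
pts=np.argwhere(l==i)[:,::-1].astype(float)
w=onplane(c,pts,.016)[:,:2]
r=cv2.minAreaRect((w*1000).astype(np.float32));print(r,cv2.boxPoints(r))
go(.4635,.034,.15,0)
E
```

```text
[{'centre': [74.4, 209.9], 'confidence': 0.57}] []
[  69  169   36   62 1336] [ 87.70284431 197.39446108]
((462.7195739746094, 34.31031799316406), (47.69522476196289, 25.424076080322266), 82.0179443359375) [[446.81915   12.458982]
 [471.9969     8.928518]
 [478.62      56.16165 ]
 [453.44226   59.692116]]
clk 12.67 p [0.6351 0.0366 0.1318] ang -0.17 tilt [ 0.005 -0.001 -1.   ] w 1.0 F [ 0.1  0.  -0.2] q [ 0.48  0.58 -0.84  1.54  0.45  1.22 -0.43]
offset [ 0.0032 -0.0191 -0.1715] yaw -0.17
```

View pics/w6.png

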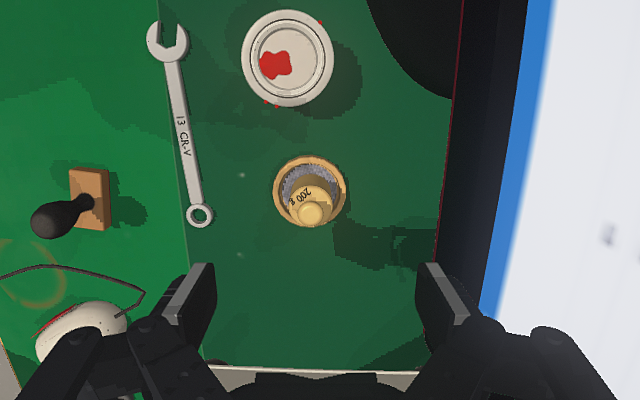

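{"name": "move_arm", "arguments": {"increments": [{"offset": [0.001,-0.01,-0.035],"yaw": 3,"jaw": 0},{"offset": [0.001,-0.015,-0.07],"yaw": 6,"jaw": 0},{"offset": [0.002,-0.015,-0.105],"yaw": 8,"jaw": 0},{"offset": [0.003,-0.01,-0.14],"yaw": 8,"jaw": 0},{"offset": [0.003,0,-0.172],"yaw": 8,"jaw": 0},{"offset": [0.003,0.02,-0.172],"yaw": 8,"jaw": 0},{"offset": [0.003,0.02,-0.172],"yaw": 8,"jaw": 0}]}}

```text
clock: 13.25
position: [0.46, 0.0327, 0.108]
ee_rot: [0.463, -0.533, 0.536, -0.462]
ft_force: [-0.6, 0.3, -0.2]
grip_width: 0.998
```

```bash
python3 -c "
from h import *
c=cam('wrist');save(c,'w7.png')
for r in manip.spot_point(c,N[2])[:1]: print(r,onplane(c,r['centre'],.034))
go(.4627,.0343,.052,-8)"
```

```text
{'centre': [324.2, 218.7], 'confidence': 0.68} [[0.46435974 0.0319779  0.034     ]]
clk 13.35 p [0.4631 0.034  0.1105] ang -8.19 tilt [ 0.004 -0.    -1.   ] w 1.001 F [-0.8 -0.2  0.4] q [ 0.72  0.23 -0.96  1.99  0.22  1.02 -0.48]
offset [-0.0003  0.0585 -0.0006] yaw -0.19
```

View pics/w7.png

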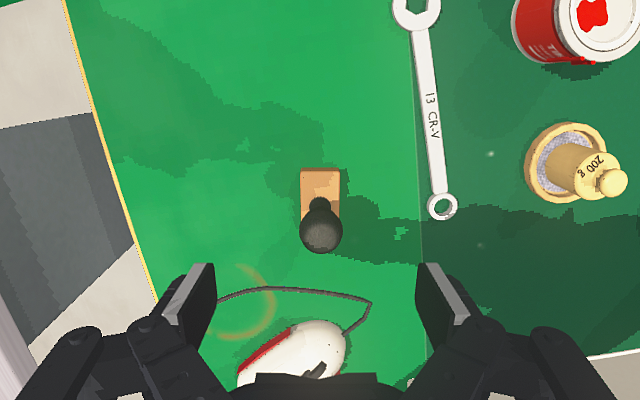

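Stamp is centred between the jaws and square to them (base at (320,195), knob at (322,225)).

{"name": "move_arm", "arguments": {"increments": [{"offset": [0,0.03,0],"yaw": 0,"jaw": 0},{"offset": [0,0.057,0],"yaw": 0,"jaw": 0},{"offset": [0,0.057,0],"yaw": 0,"jaw": 100},{"offset": [0,0.057,0],"yaw": 0,"jaw": 255},{"offset": [0,0.057,0],"yaw": 0,"jaw": 255},{"offset": [0,0.057,0],"yaw": 0,"jaw": 255},{"offset": [0,0.057,0],"yaw": 0,"jaw": 255},{"offset": [0,0.057,0],"yaw": 0,"jaw": 255},{"offset": [0,0.057,0],"yaw": 0,"jaw": 255},{"offset": [0,0.057,0],"yaw": 0,"jaw": 255}], "squeeze": 25}}

```text
clock: 14.18
position: [0.4643, 0.034, 0.0549]
ee_rot: [0.462, -0.533, 0.536, -0.464]
ft_force: [-1.2, -1.2, 7.1]
grip_width: 0.266
```

```bash
python3 -c "
from h import *
go(.43,.20,.16,7)"
```

```text
clk 14.18 p [0.4643 0.034  0.0549] ang -8.19 tilt [ 0.006 -0.001 -1.   ] w 0.266 F [-1.2 -1.2  7.1] q [ 0.66  0.33 -0.91  2.04  0.33  0.92 -0.58]
offset [-0.1594 -0.1055 -0.0569] yaw -15.19
```

{"name": "move_arm", "arguments": {"increments": [{"offset": [0,-0.03,0],"yaw": 0,"jaw": 255},{"offset": [0,-0.06,0],"yaw": 0,"jaw": 255},{"offset": [-0.025,-0.08,-0.01],"yaw": -3,"jaw": 255},{"offset": [-0.05,-0.085,-0.02],"yaw": -6,"jaw": 255},{"offset": [-0.08,-0.085,-0.03],"yaw": -9,"jaw": 255},{"offset": [-0.11,-0.085,-0.04],"yaw": -12,"jaw": 255},{"offset": [-0.14,-0.085,-0.05],"yaw": -15,"jaw": 255},{"offset": [-0.17,-0.085,-0.053],"yaw": -18,"jaw": 255},{"offset": [-0.2,-0.085,-0.055],"yaw": -21,"jaw": 255},{"offset": [-0.22,-0.085,-0.055],"yaw": -24,"jaw": 255}]}}

```text
clock: 15.02
position: [0.4403, 0.2625, 0.1404]
ee_rot: [-0.563, 0.423, -0.427, 0.566]
ft_force: [-0.3, 0.3, 0.4]
grip_width: 0.263
```

```bash
python3 -c "
from h import *
go(.443,.371,.13,22)"
```

```text
clk 15.02 p [0.4403 0.2625 0.1404] ang 16.05 tilt [ 0.007 -0.    -1.   ] w 0.263 F [-0.3  0.3  0.4] q [ 0.32  0.37 -1.1   1.85  0.37  1.14 -0.63]
offset [-0.1035  0.0104  0.0325] yaw -5.95
```

{"name": "move_arm", "arguments": {"increments": [{"offset": [-0.026,0,0.008],"yaw": -2,"jaw": 255},{"offset": [-0.052,0,0.016],"yaw": -4,"jaw": 255},{"offset": [-0.078,0,0.024],"yaw": -6,"jaw": 255},{"offset": [-0.1,0,0.031],"yaw": -6,"jaw": 255},{"offset": [-0.1,0,0.031],"yaw": -6,"jaw": 255},{"offset": [-0.1,0,0.031],"yaw": -6,"jaw": 255}]}}

```text
clock: 15.52
position: [0.4418, 0.3685, 0.1408]
ee_rot: [-0.585, 0.393, -0.396, 0.588]
ft_force: [-1.3, -1.2, -1.2]
grip_width: 0.259
```

```bash
python3 - <<'E'
from h import *
c=cam('wrist');save(c,'w8.png')
for q in (N[6],):
  for r in manip.spot_point(c,q)[:2]: print(q,r,onplane(c,r['centre'],.005))
go(.443,.371,.06,22)
E
```

```text
clk 15.62 p [0.4428 0.3664 0.1406] ang 22.01 tilt [ 0.008 -0.001 -1.   ] w 0.259 F [-0.1 -0.2 -0.7] q [ 0.05  0.52 -1.06  1.69  0.49  1.21 -0.74]
offset [-0.0045  0.0806  0.0014] yaw 0.01
```

View pics/w8.png

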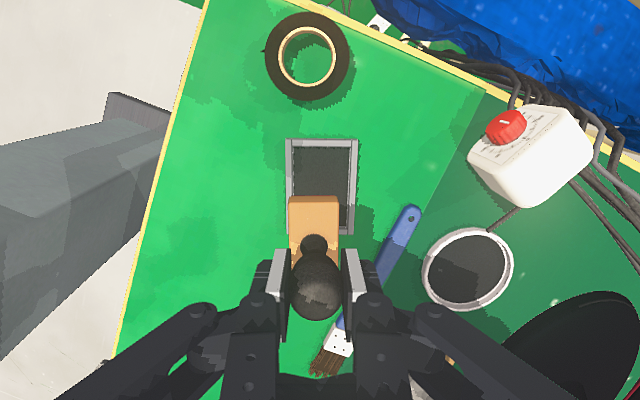

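```bash
python3 - <<'E'
from h import *
c=cam('wrist')
p=onplane(c,[[286,139],[357,139],[354,236]],.010);print(p.round(4),(p[0]+p[2])/2)
d=p[0]-p[1];e=p[1]-p[2];print(np.linalg.norm(d),np.linalg.norm(e),np.degrees(np.arctan2(e[1],e[0])),np.degrees(np.arctan2(-d[1],-d[0])))
hs=cv2.cvtColor(c["pixels"],cv2.COLOR_RGB2HSV)
# left & right rim columns in rows 150..190
g=((hs[...,1]<60)&(hs[...,2]>90)).astype(int)
for r in (150,160,170,180,190):
    k=np.nonzero(g[r,270:375])[0]+270; print(r,k.min(),k.max(), onplane(c,[[(k.min()+k.max())/2,r]],.010)[0].round(4))
t=cam('top')
print(manip.spot_point(t,N[6])[:1])
go(.443,.371,.06,22)
E
```

```text
[[0.408  0.3953 0.01  ]
 [0.4561 0.4147 0.01  ]
 [0.4857 0.3427 0.01  ]] [0.44684877 0.3690011  0.01      ]
0.051849381978290775 0.07782509192215101 112.3512479036032 21.944311182017284
150 285 357 [0.4348 0.3973 0.01  ]
160 285 356 [0.4373 0.3902 0.01  ]
170 285 356 [0.4402 0.3831 0.01  ]
180 285 355 [0.4428 0.3757 0.01  ]
190 286 355 [0.4461 0.3685 0.01  ]
[]
clk 15.77 p [0.4431 0.366  0.1406] ang 21.95 tilt [ 0.008 -0.001 -1.   ] w 0.261 F [ 0.7 -0.1 -0.2] q [ 0.05  0.52 -1.06  1.69  0.49  1.21 -0.74]
offset [-0.005   0.0805  0.0012] yaw -0.05
```

{"name": "move_arm", "arguments": {"increments": [{"offset": [-0.002,0.03,0.004],"yaw": 0,"jaw": 255},{"offset": [-0.002,0.06,0.004],"yaw": 0,"jaw": 255},{"offset": [-0.002,0.074,0.004],"yaw": 0,"jaw": 255},{"offset": [-0.002,0.08,0.004],"yaw": 0,"jaw": 255},{"offset": [-0.002,0.08,0.004],"yaw": 0,"jaw": 255},{"offset": [-0.002,0.08,0.004],"yaw": 0,"jaw": 255}]}}

```text
clock: 16.27
position: [0.447, 0.3693, 0.0614]
ee_rot: [-0.584, 0.393, -0.398, 0.587]
ft_force: [-0.9, 0.6, -0.7]
grip_width: 0.266
```

```bash
python3 -c "
from h import *
go(.446,.3695,.0598,22)"
```

```text
clk 16.27 p [0.447  0.3693 0.0614] ang 21.92 tilt [ 0.008 -0.    -1.   ] w 0.266 F [-0.9  0.6 -0.7] q [-0.01  0.62 -0.98  1.74  0.58  1.09 -0.8 ]
offset [-0.0006  0.0016 -0.0009] yaw -0.08
```

{"name": "move_arm", "arguments": {"increments": [{"offset": [0,0.0015,0],"yaw": 0,"jaw": 255},{"offset": [0,0.0015,0],"yaw": 0,"jaw": 255},{"offset": [0,0.0015,0],"yaw": 0,"jaw": 60},{"offset": [0,0.0015,0],"yaw": 0,"jaw": 60},{"offset": [0,0.0015,0],"yaw": 0,"jaw": 60},{"offset": [0,0.0015,0],"yaw": 0,"jaw": 60},{"offset": [0,-0.03,0],"yaw": 0,"jaw": 0},{"offset": [0,-0.06,0],"yaw": 0,"jaw": 0},{"offset": [0,-0.09,0],"yaw": 0,"jaw": 0},{"offset": [0,-0.09,0],"yaw": 0,"jaw": 0}]}}

```text
clock: 17.1
position: [0.4476, 0.3717, 0.1571]
ee_rot: [-0.582, 0.392, -0.399, 0.59]
ft_force: [0.3, 1.2, 0.3]
grip_width: 1.001
```

```bash
python3 -c "
from h import *
look('wrist','w9.png',[N[2],N[7]])
go(.5,.25,.18,0)"
```

```text
stamp_center [313. 200.] 0.72 [0.4482 0.3673 0.034 ]
tin_dish_floor [448. 259.] 0.59 [0.5886 0.3495 0.003 ]
clk 17.25 p [0.4463 0.3691 0.1512] ang 21.91 tilt [ 0.009 -0.001 -1.   ] w 1.003 F [-0.8 -1.  -1.1] q [ 0.05  0.52 -1.06  1.67  0.48  1.23 -0.73]
offset [ 0.1306 -0.0282  0.0055] yaw 21.91
```

View pics/w9.png

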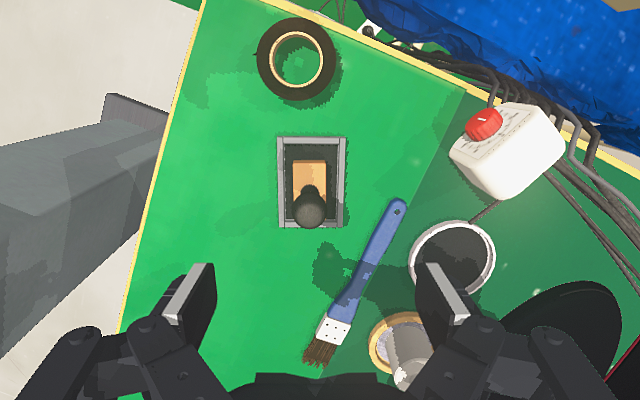

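Stamp stands in the tray, at (310,190) in the picture. Next is the tin, gripped diagonally to clear the monitor base.

{"name": "move_arm", "arguments": {"increments": [{"offset": [0.03,-0.02,0.008],"yaw": 7,"jaw": 0},{"offset": [0.06,-0.02,0.016],"yaw": 14,"jaw": 0},{"offset": [0.09,-0.02,0.024],"yaw": 21,"jaw": 0},{"offset": [0.12,-0.02,0.032],"yaw": 28,"jaw": 0},{"offset": [0.15,-0.02,0.04],"yaw": 35,"jaw": 0},{"offset": [0.18,-0.02,0.049],"yaw": 42,"jaw": 0},{"offset": [0.21,-0.02,0.057],"yaw": 49,"jaw": 0},{"offset": [0.24,-0.02,0.065],"yaw": 56,"jaw": 0},{"offset": [0.265,-0.02,0.072],"yaw": 63,"jaw": 0},{"offset": [0.286,-0.02,0.078],"yaw": 67,"jaw": 0}]}}

```text
clock: 18.08
position: [0.6259, 0.13, 0.1711]
ee_rot: [0.265, -0.653, 0.656, -0.269]
ft_force: [-0.2, -0.2, -0.2]
grip_width: 1.004
```

```bash
python3 - <<'E'
from h import *
look('wrist','w10.png',[N[3],N[1],N[0]])
go(.625,.1325,.12,-45)
E
```

```text
tin_center [314. 186.] 0.67 [0.624  0.1303 0.025 ]
small_weight_center [289. 268.] 0.67 [0.5547 0.0935 0.0245]
big_weight_center [164. 111.] 0.92 [0.5898 0.2524 0.033 ]
clk 18.28 p [0.6247 0.1324 0.1713] ang -45.08 tilt [ 0.006 -0.001 -1.   ] w 0.995 F [-0.7  0.7  0. ] q [ 0.27  0.52 -0.75  1.49  0.36  1.27 -1.31]
offset [-0.      0.0513 -0.0001] yaw -0.08
```

View pics/w10.png

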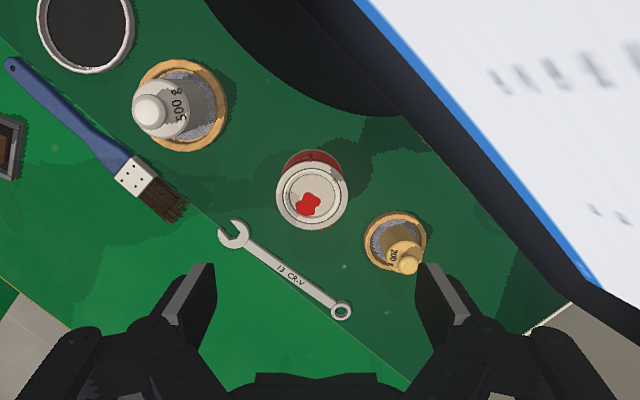

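Tin is centred at (312,190), with both finger landing spots free.

{"name": "move_arm", "arguments": {"increments": [{"offset": [0,0.035,0],"yaw": 0,"jaw": 0},{"offset": [0,0.07,0],"yaw": 0,"jaw": 0},{"offset": [0,0.1,0],"yaw": 0,"jaw": 0},{"offset": [0,0.125,0],"yaw": 0,"jaw": 0},{"offset": [0,0.137,0],"yaw": 0,"jaw": 0},{"offset": [0,0.137,0],"yaw": 0,"jaw": 0},{"offset": [0,0.137,0],"yaw": 0,"jaw": 255},{"offset": [0,0.137,0],"yaw": 0,"jaw": 255},{"offset": [0,0.137,0],"yaw": 0,"jaw": 255},{"offset": [0,0.137,0],"yaw": 0,"jaw": 255}], "squeeze": 30}}

```text
clock: 19.12
position: [0.6267, 0.133, 0.0365]
ee_rot: [0.267, -0.652, 0.655, -0.273]
ft_force: [-1.7, 0.6, 7.6]
grip_width: 0.609
```

```bash
python3 - <<'E'
from h import *
go(.5905,.351,.16,-45)
E
```

```text
clk 19.12 p [0.6267 0.133  0.0365] ang -45.07 tilt [ 0.009 -0.    -1.   ] w 0.609 F [-1.7  0.6  7.6] q [ 0.23  0.66 -0.69  1.6   0.47  1.05 -1.38]
offset [-0.1291 -0.1239 -0.1791] yaw -0.07
```

{"name": "move_arm", "arguments": {"increments": [{"offset": [0,-0.03,0],"yaw": 0,"jaw": 255},{"offset": [0,-0.06,0],"yaw": 0,"jaw": 255},{"offset": [0,-0.1,0],"yaw": 0,"jaw": 255},{"offset": [-0.02,-0.123,-0.027],"yaw": 0,"jaw": 255},{"offset": [-0.04,-0.123,-0.055],"yaw": 0,"jaw": 255},{"offset": [-0.06,-0.123,-0.083],"yaw": 0,"jaw": 255},{"offset": [-0.08,-0.123,-0.111],"yaw": 0,"jaw": 255},{"offset": [-0.1,-0.123,-0.139],"yaw": 0,"jaw": 255},{"offset": [-0.117,-0.123,-0.162],"yaw": 0,"jaw": 255},{"offset": [-0.129,-0.123,-0.179],"yaw": 0,"jaw": 255}]}}

```text
clock: 19.95
position: [0.589, 0.3543, 0.16]
ee_rot: [0.268, -0.652, 0.654, -0.274]
ft_force: [0.3, -0.1, -2.0]
grip_width: 0.611
```

```bash
python3 - <<'E'
from h import *
look('wrist','w11.png',[N[7],N[3],N[0],N[2]])
go(.5905,.351,.0395,-45)
E
```

```text
tin_dish_floor [181. 301.] 0.7 [0.4152 0.3621 0.003 ]
tin_center [320. 276.] 0.94 [0.5374 0.2977 0.025 ]
big_weight_center [406. 278.] 0.63 [0.5897 0.2492 0.033 ]
stamp_center [183. 303.] 0.72 [0.4394 0.3649 0.034 ]
clk 20.2 p [0.591  0.35   0.1594] ang -45.11 tilt [ 0.01  -0.001 -1.   ] w 0.615 F [ 0.5 -0.8 -2. ] q [-0.1   0.63 -0.76  1.36  0.44  1.31 -1.66]
offset [ 0.0004  0.1199 -0.0019] yaw -0.11
```

View pics/w11.png

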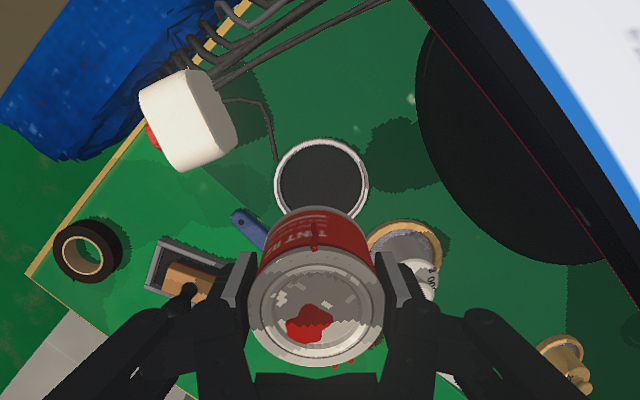

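```bash
python3 - <<'E'
from h import *
from scipy.optimize import least_squares
c=cam('wrist')
p=onplane(c,[[321,137],[274,183],[369,183],[288,150],[354,150]],.010)
hs=c["pixels"].astype(int); 
# bright rim pixels in area
g=(hs.min(2)>150); g[:,:268]=0;g[:,375:]=0;g[:130]=0;g[205:]=0
v,u=np.nonzero(g);q=onplane(c,np.c_[u,v],.010)[:,:2]
f=least_squares(lambda s:np.hypot(q[:,0]-s[0],q[:,1]-s[1])-.038,[.59,.35],loss='soft_l1',f_scale=.001)
print(len(q),f.x,np.abs(f.fun).mean())
f=least_squares(lambda s:np.hypot(p[:,0]-s[0],p[:,1]-s[1])-.0395,[.59,.35]);print(f.x,f.fun.round(4))
go(.5905,.351,.0395,-45)
E
```

```text
657 [0.58956952 0.34987963] 0.001031765327713956
[0.5935076  0.34566648] [ 0.0002 -0.0009 -0.0005  0.0002 -0.0004]
clk 20.25 p [0.5913 0.3494 0.1594] ang -45.17 tilt [ 0.01  -0.001 -1.   ] w 0.609 F [ 1.8 -1.  -2.4] q [-0.1   0.63 -0.76  1.36  0.44  1.31 -1.66]
offset [ 0.0002  0.1199 -0.0027] yaw -0.17
```

{"name": "move_arm", "arguments": {"increments": [{"offset": [0,0.035,0],"yaw": 0,"jaw": 255},{"offset": [0,0.07,0],"yaw": 0,"jaw": 255},{"offset": [0,0.1,0],"yaw": 0,"jaw": 255},{"offset": [0,0.112,0],"yaw": 0,"jaw": 255},{"offset": [0,0.118,0],"yaw": 0,"jaw": 255},{"offset": [0,0.119,0],"yaw": 0,"jaw": 255},{"offset": [0,0.119,0],"yaw": 0,"jaw": 255}]}}

```text
clock: 20.83
position: [0.5935, 0.3493, 0.0419]
ee_rot: [0.266, -0.652, 0.655, -0.273]
ft_force: [-0.3, 0.4, -1.9]
grip_width: 0.61
```

```bash
python3 - <<'E'
from h import *
go(.5915,.3505,.0395,-45)
E
```

```text
clk 20.83 p [0.5935 0.3493 0.0419] ang -45.22 tilt [ 0.012  0.    -1.   ] w 0.61 F [-0.3  0.4 -1.9] q [-0.12  0.75 -0.71  1.45  0.52  1.12 -1.71]
offset [ 0.0006  0.0024 -0.0022] yaw -0.22
```

{"name": "move_arm", "arguments": {"increments": [{"offset": [0,0.002,-0.002],"yaw": 0,"jaw": 255},{"offset": [0,0.0025,-0.002],"yaw": 0,"jaw": 255},{"offset": [0,0.0025,-0.002],"yaw": 0,"jaw": 255},{"offset": [0,0.0025,-0.002],"yaw": 0,"jaw": 0},{"offset": [0,0.0025,-0.002],"yaw": 0,"jaw": 0},{"offset": [0,0.0025,-0.002],"yaw": 0,"jaw": 0},{"offset": [0,0.0025,-0.002],"yaw": 0,"jaw": 0},{"offset": [0,-0.03,-0.002],"yaw": 0,"jaw": 0},{"offset": [0,-0.06,-0.002],"yaw": 0,"jaw": 0},{"offset": [0,-0.1,-0.002],"yaw": 0,"jaw": 0}]}}

```text
clock: 21.67
position: [0.5899, 0.35, 0.1411]
ee_rot: [0.267, -0.652, 0.655, -0.272]
ft_force: [0.9, 0.0, -0.9]
grip_width: 1.0
```

```bash
python3 - <<'E'
from h import *
go(.43,.15,.25,0)
E
```

```text
clk 21.67 p [0.5899 0.35   0.1411] ang -45.2 tilt [ 0.009 -0.002 -1.   ] w 1.0 F [ 0.9  0.  -0.9] q [-0.1   0.65 -0.75  1.38  0.45  1.28 -1.67]
offset [ 0.2539 -0.11    0.03  ] yaw -45.2
```

Move back clear of the view and check everything.

{"name": "move_arm", "arguments": {"increments": [{"offset": [0.02,-0.03,0.003],"yaw": -5,"jaw": 0},{"offset": [0.05,-0.06,0.006],"yaw": -10,"jaw": 0},{"offset": [0.08,-0.09,0.009],"yaw": -15,"jaw": 0},{"offset": [0.11,-0.11,0.013],"yaw": -20,"jaw": 0},{"offset": [0.14,-0.11,0.017],"yaw": -25,"jaw": 0},{"offset": [0.17,-0.11,0.02],"yaw": -30,"jaw": 0},{"offset": [0.2,-0.11,0.024],"yaw": -35,"jaw": 0},{"offset": [0.23,-0.11,0.028],"yaw": -40,"jaw": 0},{"offset": [0.254,-0.11,0.03],"yaw": -45,"jaw": 0},{"offset": [0.254,-0.11,0.03],"yaw": -45,"jaw": 0}]}}

```text
clock: 22.5
position: [0.4282, 0.1465, 0.25]
ee_rot: [0.499, -0.496, 0.503, -0.501]
ft_force: [-0.1, 0.1, -0.6]
grip_width: 1.002
```

```bash
python3 - <<'E'
from h import *
for n in['wrist','scene','top']:
    print(n);look(n,n+'_end.png',N[:4]+["spanner","brush"])
go(.43,.15,.25,0)
a=cv2.imread('pics/scene_end.png')[130:320,190:430];b=cv2.imread('pics/wrist_end.png')
cv2.imwrite('pics/end.png',np.vstack([cv2.resize(a,(379,300)),cv2.resize(b,(480,300))[:,:379]]))
cv2.imwrite('pics/end.png',np.hstack([cv2.resize(a,(379,300),interpolation=2),cv2.resize(b,(421,300))]))
E
```

```text
wrist
big_weight_center [493.  54.] 0.94 [0.5952 0.252  0.033 ]
small_weight_center [496. 258.] 0.63 [0.6384 0.0335 0.0245]
spanner [409. 208.] 0.76 [0.5371 0.0855 0.    ]
brush [407.  18.] 0.92 [0.5195 0.2858 0.    ]
scene
big_weight_center [269. 199.] 0.57 [0.609  0.2501 0.033 ]
small_weight_center [348. 162.] 0.59 [0.6358 0.0237 0.0245]
stamp_center [250. 273.] 0.77 [0.4511 0.3707 0.034 ]
tin_center [230. 222.] 0.78 [0.5988 0.3473 0.025 ]
spanner [351. 198.] 0.6 [0.5472 0.0768 0.    ]
brush [272. 241.] 0.93 [0.5265 0.2884 0.    ]
top
big_weight_center [298. 179.] 0.59 [0.596  0.2653 0.033 ]
stamp_center [246. 248.] 0.85 [0.4404 0.3772 0.034 ]
tin_center [260. 182.] 0.85 [0.591  0.3524 0.025 ]
brush [290. 210.] 0.89 [0.5328 0.2869 0.    ]
clk 23.55 p [0.4299 0.1499 0.25  ] ang -0.2 tilt [ 0.009 -0.002 -1.   ] w 0.997 F [-0.3 -0.2 -1. ] q [ 0.58 -0.01 -0.99  1.85 -0.    1.29 -0.41]
offset [-0.0001  0.      0.0001] yaw -0.2
```

View pics/end.png

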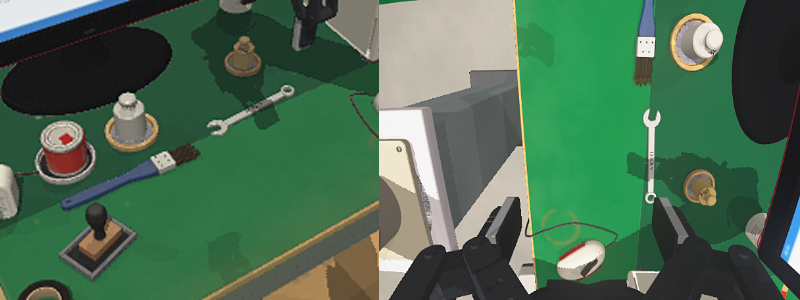

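All four look upright inside their rims, and the spanner and brush are unmoved. I'll check heights and centres by depth before handing in.

```bash
python3 - <<'E'
from h import *
Q=[]
for n in["top","scene"]:
    c=cam(n);d=c["depth"];v,u=np.nonzero(d>0)
    q=cv2.undistortPoints(np.c_[u,v].astype(float).reshape(-1,1,2),np.array(c["intrinsics"]),np.array(c["D"])).reshape(-1,2)
    p=np.c_[q,np.ones(len(q))]*d[v,u][:,None]; Q.append(p@c["W"][:3,:3].T+c["W"][:3,3])
P=np.vstack(Q)
for nm,(x,y,H) in dict(big=(.594,.252,.069),small=(.6355,.036,.052),stamp=(.446,.3695,.073),tin=(.590,.350,.053)).items():
    s=P[(np.hypot(P[:,0]-x,P[:,1]-y)<.045)&(P[:,2]>.022)]
    t=s[s[:,2]>H-.012]
    print(nm,"top z",s[:,2].max().round(4),"flat:",H,"body mid",((s.min(0)+s.max(0))/2)[:2].round(4),"top mid",((t.min(0)+t.max(0))/2)[:2].round(4),"aim",x,y)
E
```

```text
big top z 0.0725 flat: 0.069 body mid [0.5952 0.2521] top mid [0.5944 0.252 ] aim 0.594 0.252
small top z 0.0537 flat: 0.052 body mid [0.6343 0.038 ] top mid [0.6341 0.0374] aim 0.6355 0.036
stamp top z 0.0754 flat: 0.073 body mid [0.4466 0.3643] top mid [0.4453 0.3677] aim 0.446 0.3695
tin top z 0.0594 flat: 0.053 body mid [0.5892 0.348 ] top mid [0.5892 0.348 ] aim 0.59 0.35
```

```bash
python3 -c "
from h import *
print(manip.hand_in())"
```

```text
the job is handed in; nothing more can be done
None
```

I placed all four things in their holders, released them and handed in the job at about 24 s on the robot's clock, well inside the 96 s limit.

- **Position:** by depth, the body centres lie within about 3 mm of the aimed holder centres for the weights and tin, and about 5 mm for the stamp. All are inside their tolerances.
- **Height:** the tops read 1.7 to 6.4 mm above the heights expected when flat. Before the moves, depth already read 3.6 to 5.3 mm too high. The tin is the highest, about 1 mm above what that bias explains.
- **Upright:** in the pictures each thing stands upright inside its rim.
- **Spanner and brush:** they look unmoved. Repeated readings moved by at most about 10 mm, within the network's scatter.

**Disagreements:** in the final top view the network put the big weight about 13 mm to one side. The scene view put it 15 mm off in x and the small weight about 12 mm off in y. I treated these as network errors, because wrist readings and depth put both weights on centre to within about 4 mm. In the last top view the network also missed the small weight and the spanner, which the gripper may have partly hidden.

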